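# Bring the parts tote down the roller lane to the bench mat

### The arm

A 6-joint arm with a two-finger parallel gripper is mounted at the origin on the work surface. World frame = base frame: x ahead of the robot, y to its left, z up, the work surface at z = 0. Lengths are in m, angles in rad, forces in N, time in s.
With the tool pointing down it reaches from about 0.25 to 0.85 m from the base axis. Payload 12.5 kg.
Tool frame: the origin (TCP) lies between the finger pads; the fingertips stand 19 mm ahead of it and the grasp point (between the pads) is the TCP; z points along the fingers, y is the line along which they close (so a half turn about z gives the same grasp; the last joint's range is limited). The gripper opens to 93 mm and grips with 3 to 60 N. Pads are 15 mm wide; open, the fingers measure 128 mm over their backs; the gripper's body (75 mm by 188 mm) begins 65 mm behind the grasp point.
Start: joints at [1.189, 0.351, 1.652, -0, 1.139, -0.085], TCP at [0.161, 0.526, 0.238] pointing down, gripper open.
Joint ranges: [-2.75, 2.75], [-0.79, 2.1], [0.01, 2.65], [-1.57, 4.71], [0.07, 3.14], [-2.87, 2.87]. Speed limits (rad/s): [2.22, 2.22, 2.79, 3.14, 3.14, 3.14].

### API

Orientations are given as [roll, pitch, yaw] about the fixed x, y, z axes, in that order (R = Rz(yaw) Ry(pitch) Rx(roll)).
In Python, from bench import readout, imaging, ctrl gives the robot as it stands. The module is installed in compiled form; this text tells all that it offers.
- The arm moves only by the tool apply_moves, never from a script. Its arguments are lists of equal length, an entry for each row: "hand": the opening, from 0 (shut) to 1 (fully open); "xyz": the shift along the tool's x, y, z in units of 1000 mm (1.0 is 1000 mm), a list of three; "spin": the turn about the tool's z in units of pi/2 rad (1.0 is pi/2 rad). A call has 1 to 20 rows; each row is the pose to reach, as a shift and turn from the pose commanded when the call began, along the tool's axes at that moment; what a row does not reach only later rows make up. A row lasts 1/8 s, in which the tool goes at most 62.5 mm and 10.7 degrees, less where a joint would pass 70% of its speed; a pose out of reach is approached as far as the arm can. A call with a number of a shift or a turn outside -1 to 1 is refused whole. A call with a gripper value outside its range is refused whole. The fingers move at their own pace and stop on an object; "grip_force" is the grip in N (left out, the last holds). Time passes only in rows, so rows that repeat a pose let the fingers close. It gives the time, the measured TCP pose, the force, the opening and the grip force at its end, in the units of the state.
- readout.get_state(): the state, without advancing time (a new reading comes with each control period).
- imaging.read_camera(name): name is "scene" or "top"; returns a dict with "pixels" (420x560x3 uint8, blue, green, red), "range_z" (420x560 float32, m along the optical axis (not along the pixel's ray), 0 where there is no reading), "fov_y" (degrees; the focal length in pixels is half the picture's height over the tangent of half this angle, whatever the lens; pixels are square), "cx", "cy" (the principal point, pixels), "k1" (the pictures are not rectified: a ray, as slopes to the right and down, at radius r is drawn at 1 + k1 r^2 times it, then the intrinsics apply), "R" (3x3) and "t" (3): a world point X has camera coordinates R X + t. Camera axes: x right, y down, z forward; pixel columns grow to the right and rows downward; lengths in m; the calibration is good to about 2 mm. A picture is of the moment at which its call begins.
- ctrl.job_done(): hands the job in; it is judged then, once.
Trained networks look in a picture, given as the dict that the camera call returned (one of the last four; its "shot" number tells which), for a name from the list of things; names that differ only in an ending like _2 or _b are one class to them, and where a whole thing is asked for, a point or a joint stands for the part that bears it (a point fixed in the world has none). Each returns a list of dicts, best first, with "score" (0 to 1); they miss things now and then, are a little off and sometimes report something else, mostly with a low value. They report only what shows in the picture. A call takes as long as a camera call. They do not tell look-alikes from the thing itself.
- imaging.cut_out(picture, thing): "mask" (420x560 bool, what is visible of it) and "position" ([column, row] as shares, 0 to 1, of the picture: columns of its width, rows of its height, amid what is visible of it).
- imaging.spot_point(picture, thing): "position" ([column, row] as shares, 0 to 1, of the picture: columns of its width, rows of its height: a listed point, or the origin of a listed thing).
The state is a dict: "time_s": time; "q": joint angles; "joint_vel": joint speeds; "joint_torque": joint torques, N m; "tcp_pos": TCP position; "eef_rot": TCP orientation; "contact_force": force on the tool from outside, world axes, zero at the start; "torque": the same for the moment, N m; "opening": finger opening in m; "grasp_force": force on a finger pad.
Only numpy, scipy, OpenCV 4.12 (cv2) and the standard library are available. Lean on these libraries where they do the work, as an engineer would, in place of code of your own. Each camera call takes 0.05 s, during which the arm holds its last target. There are 200 camera calls.

### The job

Reach in under the riser shelf, draw the parts tote toward you along the roller lane, keeping it on the rollers, until it rests against the end stop. Then lift it off by its handle without tipping it and set it down upright in the middle of the grey rubber mat, its length along the mat's length, with the valve plate still in it. Let go of it, and leave the end cover, the oil can and the wrench where they are.

Things in the scene. Friction and masses are not known exactly. Their poses are not given: they have to be found in the camera images.
- conveyor: Fixed bench-top roller lane: aluminium side channels, 11 free-turning steel rollers (25 mm diameter, 40 mm apart, almost frictionless), roller tops 66 mm above the bench. Origin on the bench, on the lane's centre line, at the end stop's inner face; x runs level along the lane, away from the stop and the robot, to 442 mm. Channels: 124 mm apart inside, 160 mm overall, tops at 80 mm.
- stop_top (a point): Middle of the top edge of the lane's end stop, on its inner face (toward the rollers): an upright steel plate across the robot's end of the lane, 6 mm thick, its top 96 mm above the bench, 30 mm above the rollers. Axes as the lane's.
- riser: Fixed riser shelf bridging the lane, square to it: plywood board, blue steel legs at its four corners, 302 mm apart across the lane. Origin on the bench below the middle of its front edge (toward the robot); the board runs 140 mm from there along x (the lane's direction), 310 mm across. Front lip up to 300 mm, stock on it up to 335 mm above the bench.
- shelf_edge (a point): Middle of the riser shelf's front edge at its underside, 270 mm above the bench. At the start only the front 22 to 38 mm of the tote stand out from under this edge; most of the rest is under the board.
- tote_center (a point): Loose grey sheet-steel hand tote on the rollers, 0.5 to 0.9 kg with the plate in it: 170 mm long (x, along the lane), 110 wide, 123 high. This point: its centre, 61.5 mm above the underside. Tray walls 55 mm high, 4 mm thick. At each end a steel strap 34 mm wide rises to 123 mm; the handle bar joins them. Against the stop, this point is 85 mm from the stop's inner face.
- tote_grip (a point): Middle of the tote's handle bar: pale wood, 20 by 20 mm section, 154 mm long between the end straps, along the tote's x axis; its centre line is 112 mm above the tote's underside, with 47 mm clear below it down to the level of the tray's rim. It can be pinched across (along the tote's y axis) anywhere along it; the middle is over the tote's centre.
- plate_center (a point): Loose steel valve plate 100 by 70 by 12 mm, 0.18 to 0.28 kg, lying flat on the tote's floor (4 mm thick); its centre.
- mat: Fixed grey ribbed rubber mat lying flat on the bench beside the lane, to its left or to its right. 250 mm (x axis) by 190 mm (y axis), 6 mm thick. Origin at the centre of its underside, on the bench.
- end_cover: Bystander, loose: round cast-iron end cover with a bolt flange, 156 mm diameter, 62 mm high, 1.8 kg, on the bench on the other side of the lane from the mat. Origin at the centre of its underside.
- oil_can: Bystander, loose: plain upright metal can, 68 mm diameter, 150 mm high, far to the right. Origin at the centre of its underside.
- wrench: Bystander, loose: steel wrench 200 mm long lying flat on the bench, far to the left. x axis along it.
Not all that is in view belongs to the job. What is meant by the part that bears tote_center is not pink, and is the larger of those in its own colour.

How it is judged:
On the way, in this order (a step that is already met when the one before it is completed fails the run):
1. the tote has been rolled up against the end stop and rests there on the rollers (x of tote_center in the frame of conveyor between 0.078 and 0.089 m and y of tote_center in the frame of conveyor between -0.02 and 0.02 m and z of tote_center in the frame of conveyor below 0.1315 m and angle between tote_center's own z axis and vertical below 0.08 rad), for 0.2 s.
2. the tote has been lifted off, its underside more than 35 mm above the rollers (z of tote_center in the frame of conveyor above 0.1625 m), for 0.1 s.
At the end, for the whole second after the job is handed in: The tote stands still and upright (within 3 degrees) on the mat, its centre within 40 mm of the mat's centre in each of the mat's directions, its length along the mat's length within 14 degrees (either way round), the valve plate in it, and let go (x of tote_center in the frame of mat between -0.04 and 0.04 m and y of tote_center in the frame of mat between -0.04 and 0.04 m and angle between the x axis of tote_center and the x axis of mat, either way round below 0.25 rad and angle between tote_center's own z axis and vertical below 0.06 rad and height (world z) of tote_center between 0.064 and 0.0715 m and linear speed of tote below 0.02 m/s and distance between plate_center and tote_center below 0.09 m and z of plate_center in the frame of tote_center below -0.02 m and contact force between tote and the fingers below 0.2 N); the robot touches nothing.
It fails at once if the tote was lifted more than 15 mm off the rollers while still more than 50 mm short of the end stop (z of tote_center in the frame of conveyor above 0.1425 m and x of tote_center in the frame of conveyor above 0.135 m and y of tote_center in the frame of conveyor between -0.06 and 0.06 m).
It fails at once if the tote was tipped by more than 25 degrees (angle between tote_center's own z axis and vertical above 0.44 rad).
It fails at once if the cast end cover was moved by more than 25 mm (distance of end_cover from where it was at the start of the episode above 0.025 m).
It fails at once if the oil can was moved by more than 25 mm (distance of oil_can from where it was at the start of the episode above 0.025 m).
It fails at once if the wrench was moved by more than 25 mm (distance of wrench from where it was at the start of the episode above 0.025 m).
It also fails if it takes over 54 s, if anything falls off the work surface, if the arm or the gripper's body presses on something with over 40 N, if the wrist force passes 120 N, or if a joint passes its speed limit or range.

## Working session

There is one attempt and no reset: what is moved stays moved. The work goes in short steps, Python scripts to look and compute and a tool call to move; the robot and the scene stay as the last step left them, time stands still between calls to the robot, and variables do not carry over. Pictures are saved under pics/ and viewed, at most 10 in all, crops included, and the job is handed in when it is done.

Besides the shell and the picture viewer there is one more tool, called as name(argument=value, ...), one argument or row to a line, values as JSON. apply_moves: Moves the arm, as the interface text tells. Its arguments: {"type":"object","properties":{"hand":{"type":"array"},"xyz":{"type":"array"},"spin":{"type":"array"},"grip_force":{"type":"number"}},"required":["hand","xyz","spin"]}

```bash
mkdir -p pics
cat > h.py <<'E'
import numpy as np, cv2
from bench import readout, imaging, ctrl
def K(p):
    f=210/np.tan(np.radians(p["fov_y"])/2); return f
def ray(p,u,v):
    f=K(p); d=np.array([(u-p["cx"])/f,(v-p["cy"])/f],float); s=d.copy()
    for _ in range(20): s=d/(1+p["k1"]*(s@s))
    return np.array([s[0],s[1],1.])
def at_depth(p,u,v,z=None):
    z=p["range_z"][int(round(v)),int(round(u))] if z is None else z
    return p["R"].T@(ray(p,u,v)*z-p["t"])
def at_height(p,u,v,h):
    d=p["R"].T@ray(p,u,v); c=-p["R"].T@p["t"]; return c+d*(h-c[2])/d[2]
def cloud(p,mask):
    r,c=np.nonzero(mask&(p["range_z"]>0)); return np.array([at_depth(p,u,v) for u,v in zip(c,r)])
def spot(p,n):
    return [(round(o["score"],2),np.round(np.array(o["position"])*[560,420],1)) for o in imaging.spot_point(p,n)]
E
python3 - <<'E'
from h import *
P={}
for n in("scene","top"):
    p=imaging.read_camera(n);P[n]=p;cv2.imwrite(f"pics/{n}0.png",p["pixels"])
    print(n,"cam",np.round(-p["R"].T@p["t"],3))
    for t in("conveyor","stop_top","riser","shelf_edge","tote_center","tote_grip","mat","end_cover","oil_can","wrench"):
        for s,q in spot(p,t)[:4]:
            print(t,s,q,np.round(at_depth(p,*np.clip(q,0,[559,419])),3))
s=readout.get_state();print(s)
E
```

```text
scene cam [ 0.054 -0.355  1.508]
conveyor 0.9 [240.1 257.7] [ 0.45  -0.03   0.003]
stop_top 0.68 [234.7 245.8] [ 0.463 -0.005  0.061]
shelf_edge 0.95 [273.6 180.3] [ 0.651 -0.055  0.268]
tote_center 0.88 [287.2 190.8] [ 0.724 -0.073  0.084]
tote_center 0.74 [222.9 138.6] [0.806 0.24  0.085]
tote_center 0.7 [411.5 291.7] [ 0.616 -0.602  0.005]
tote_grip 0.89 [221.8 133.3] [0.823 0.254 0.088]
tote_grip 0.63 [284.9 183.3] [ 0.642 -0.098  0.301]
tote_grip 0.62 [417.9 286.5] [ 0.598 -0.595  0.121]
mat 0.68 [158.4 225. ] [0.416 0.285 0.02 ]
mat 0.47 [342.9 249.8] [ 0.615 -0.338  0.081]
end_cover 0.91 [313.7 301.1] [ 0.418 -0.325  0.059]
oil_can 0.89 [343.2 252.1] [ 0.613 -0.342  0.067]
wrench 0.5 [168.3 158.9] [0.668 0.41  0.008]
top cam [ 0.358 -0.101  1.608]
conveyor 0.83 [268.  267.8] [ 0.448 -0.027  0.005]
stop_top 0.81 [265.9 266.3] [ 0.448 -0.025  0.096]
stop_top 0.65 [283.1 189.9] [ 0.652 -0.083  0.288]
stop_top 0.23 [349.9 272.2] [ 0.428 -0.295  0.058]
shelf_edge 0.56 [274.4 194.1] [ 0.662 -0.055  0.186]
tote_center 0.9 [437.  219.1] [ 0.61  -0.612 -0.005]
tote_center 0.86 [282.5 1
[... 400 characters left out ...]
] [0.691 0.41  0.002]
{'time_s': 1.1, 'q': array([ 1.18942200e+00,  3.50693856e-01,  1.65178092e+00, -2.87548212e-05,
        1.13909001e+00, -8.46059082e-02]), 'joint_vel': array([-0.00017868, -0.00047211,  0.00072178, -0.00057863, -0.00080081,
       -0.00028388]), 'joint_torque': array([-9.91049274e-04, -4.97239316e+01, -2.85499012e+01,  6.99239806e-02,
        2.21385201e-02,  1.12925878e-05]), 'tcp_pos': array([0.16082134, 0.52595945, 0.23764319]), 'eef_rot': array([3.14156710e+00, 2.83779074e-05, 2.84483627e+00]), 'contact_force': array([ 0.02357498, -0.8149249 ,  0.23979129]), 'torque': array([-0.03110942, -0.01139542,  0.0047263 ]), 'grasp_force': 0.0, 'opening': 0.09279551394736377}
```

```bash
python3 -c "
import cv2,numpy as np
a=cv2.imread('pics/scene0.png');b=cv2.imread('pics/top0.png')
cv2.imwrite('pics/s_crop.png',cv2.resize(a[90:330,100:460],None,fx=2.2,fy=2.2,interpolation=3))
cv2.imwrite('pics/t_crop.png',cv2.resize(b[110:320,110:470],None,fx=2.2,fy=2.2,interpolation=3))"
```

```text
(no output)
```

View pics/s_crop.png

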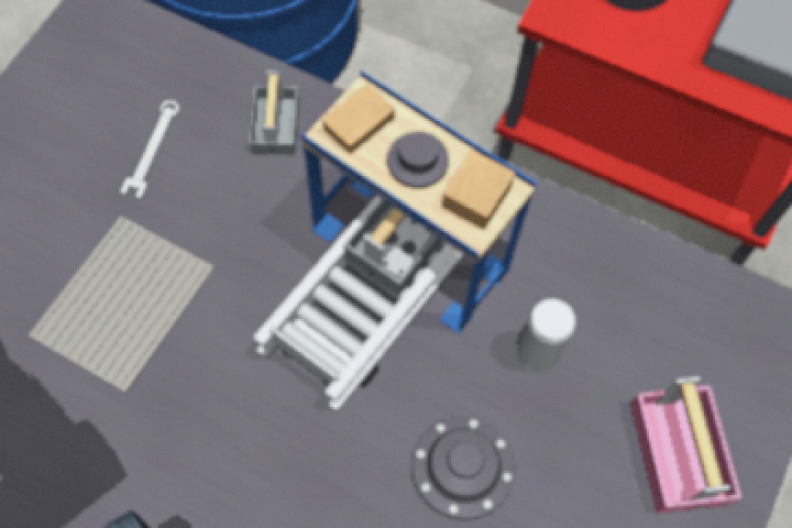

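View pics/t_crop.png

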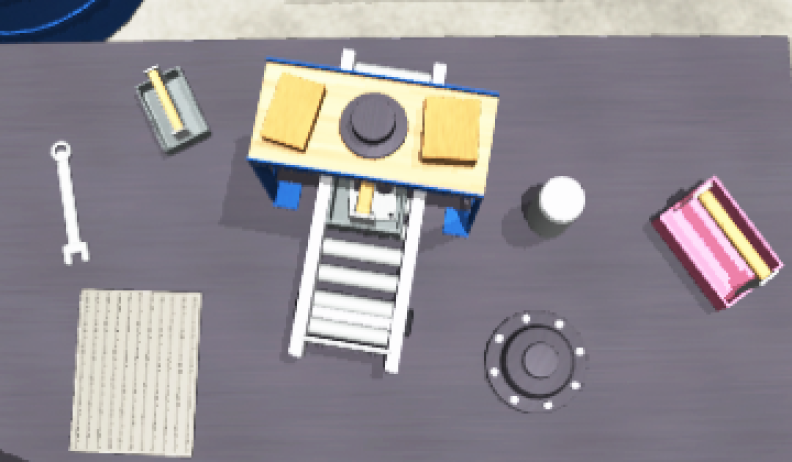

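The scene shows three totes: the pink one at the far right (scene px ~411,292), a small grey one at the back left (~223,139) and a grey one on the rollers under the shelf (~280,198). The one on the rollers fits, being not pink and the larger of the two greys. I'll confirm it in a crop and measure the lane, bar, shelf and mat.

```bash
cat >> h.py <<'E'
def allpts(p):
    f=K(p); v,u=np.mgrid[0:420,0:560]; d=np.stack([(u-p["cx"])/f,(v-p["cy"])/f],-1); s=d.copy()
    for _ in range(20): s=d/(1+p["k1"]*(s**2).sum(-1,keepdims=True))
    z=p["range_z"][...,None]; X=np.concatenate([s*z,z],-1)-p["t"]
    X=X@p["R"]; X[p["range_z"]==0]=np.nan; return X
def rect(P2):
    (c,wh,a)=cv2.minAreaRect(P2.astype(np.float32)); return np.round(c,3),np.round(wh,3),round(a,1)
E
python3 - <<'E'
from h import *
for n in("scene","top"):
    p=imaging.read_camera(n);X=allpts(p)
    print(n)
    for t in("tote_center","conveyor","mat","riser"):
        for o in imaging.cut_out(p,t)[:3]:
            m=o["mask"];Y=X[m];Y=Y[~np.isnan(Y[:,0])]
            print(t,round(o["score"],2),m.sum(),np.round(np.percentile(Y,[1,99],0),3).tolist(),rect(Y[:,:2]))
    Z=X[...,2]
    R=(X[...,0]>.38)&(X[...,0]<.95)&(abs(X[...,1]+.08)<.16)
    m=R&(abs(Z-.08)<.006); print("chan",rect(X[m][:,:2]),m.sum())
    for o in imaging.cut_out(p,"conveyor")[:1]:
        mm=o["mask"]&(abs(Z-.08)<.007); Y=X[mm][:,:2]
        # split by lane side: print rows
        for x in np.arange(.44,.66,.04):
            y=Y[abs(Y[:,0]-x)<.012,1]
            if len(y): print("x",round(x,2),"y lo/hi",np.round([y.min(),y.max()],3), np.round([np.median(y[y<y.mean()]),np.median(y[y>y.mean()])],3))
    m=R&(Z>.165)&(Z<.21)&(X[...,0]<.72)&(X[...,0]>.55)
    B=X[m]; print("bar",len(B)); 
    if len(B): print(rect(B[:,:2]),np.round(np.percentile(B,[2,50,98],0),3).tolist())
    cv2.imwrite(f"pics/{n}_tote.png",cv2.resize(p["pixels"][165:265,225:315] if n=="scene" else p["pixels"][170:290,230:320],None,fx=5,fy=5,interpolation=2))
E
cd pics; python3 -c "
import cv2,numpy as np
a=cv2.imread('scene_tote.png');b=cv2.imread('top_tote.png');h=max(len(a),len(b))
f=lambda i:cv2.copyMakeBorder(i,0,h-len(i),0,0,0);c=np.hstack([f(a),f(b)]);cv2.imwrite('tote_both.png',cv2.resize(c,None,fx=.85,fy=.85))"
```

```text
scene
tote_center 0.93 611 [[0.757, 0.197, -0.005], [0.889, 0.305, 0.089]] (array([0.835, 0.256]), array([0.161, 0.075]), 25.4)
tote_center 0.81 2147 [[0.504, -0.684, -0.003], [0.693, -0.511, 0.126]] (array([ 0.616, -0.597]), array([0.201, 0.14 ]), 36.3)
tote_center 0.78 686 [[0.606, -0.124, 0.066], [0.73, -0.003, 0.192]] (array([ 0.67 , -0.062]), array([0.113, 0.12 ]), 81.1)
conveyor 0.66 2857 [[0.413, -0.151, -0.003], [0.729, 0.052, 0.103]] (array([ 0.587, -0.059]), array([0.241, 0.343]), 80.2)
mat 0.7 3551 [[0.287, 0.204, -0.003], [0.539, 0.395, 0.014]] (array([0.415, 0.301]), array([0.2 , 0.26]), 87.8)
riser 0.89 4943 [[0.625, -0.234, 0.001], [0.801, 0.088, 0.335]] (array([ 1.036e+00, -1.000e-03]), array([0.89 , 0.374]), 9.8)
chan (array([ 0.596, -0.089]), array([0.236, 0.37 ]), 79.8) 1202
x 0.44 y lo/hi [-0.108  0.056] [-0.095  0.039]
x 0.48 y lo/hi [-0.115  0.051] [-0.105  0.039]
x 0.52 y lo/hi [-0.121  0.045] [-0.112  0.033]
x 0.56 y lo/hi [-0.128  0.039] [-0.118  0.025]
x 0.6 y lo/hi [-0.134  0.029] [-0.125  0.018]
x 0.64 y lo/hi [-0.142  0.022] [-0.131  0.016]
bar 189
(array
[... 747 characters left out ...]
 [[0.589, 0.383, -0.005], [0.772, 0.442, 0.013]] (array([0.681, 0.413]), array([0.19 , 0.041]), 7.8)
riser 0.59 5604 [[0.626, -0.225, -0.001], [0.801, 0.086, 0.334]] (array([ 0.761, -0.083]), array([0.337, 0.237]), 79.9)
chan (array([ 0.649, -0.097]), array([0.232, 0.469]), 80.1) 1188
x 0.44 y lo/hi [-0.104  0.053] [-0.095  0.045]
x 0.48 y lo/hi [-0.114  0.05 ] [-0.105  0.04 ]
x 0.52 y lo/hi [-0.118  0.044] [-0.111  0.034]
x 0.56 y lo/hi [-0.125  0.038] [-0.118  0.026]
x 0.6 y lo/hi [-0.135  0.028] [-0.125  0.018]
x 0.64 y lo/hi [-0.142  0.022] [-0.132  0.012]
bar 131
(array([ 0.627, -0.127]), array([0.171, 0.049]), 79.0) [[0.615, -0.212, 0.169], [0.634, -0.06, 0.186], [0.663, -0.04, 0.194]]
```

View pics/tote_both.png

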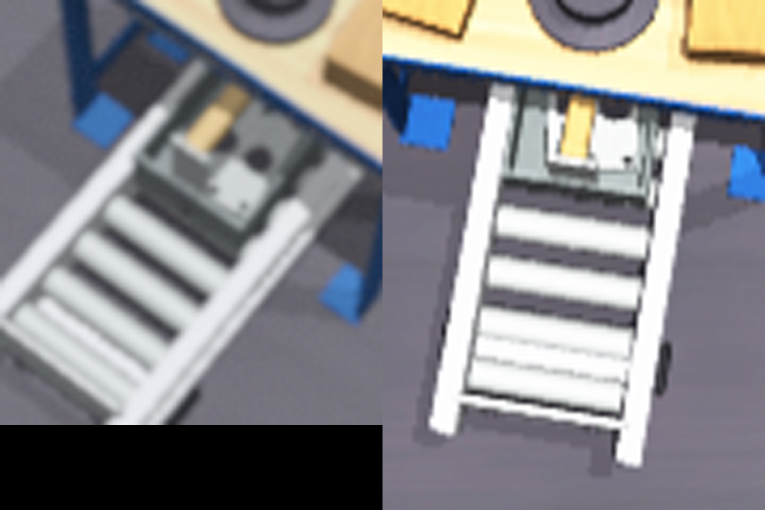

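The crop confirms it: the grey tote sits on the rollers, with the pale bar along the lane and the valve plate in it. Next I need how far its front strap stands out from the shelf edge, in lane axes.

Run:
```python
from h import *
a=np.radians(-9.9);u=np.array([np.cos(a),np.sin(a)]);w=np.array([-u[1],u[0]]);o=np.array([.448,-.028])
for n in("scene","top"):
    p=imaging.read_camera(n);X=allpts(p);L=np.stack([(X[...,:2]-o)@u,(X[...,:2]-o)@w,X[...,2]],-1)
    def show(name,m):
        Y=L[m]; print(n,name,len(Y),np.round(np.percentile(Y,[1,10,50,90,99],0),3).tolist() if len(Y) else "")
    c=abs(L[...,1])<.15; l,y,z=L[...,0],L[...,1],L[...,2]
    show("lip",c&(z>.29)&(z<.306)&(l<.25))
    show("lipL",c&(z>.29)&(z<.306)&(l<.22)&(y>.08)); show("lipR",c&(z>.29)&(z<.306)&(l<.22)&(y<-.08))
    show("strap/bar top",(abs(y)<.035)&(z>.183)&(z<.196)&(l<.25))
    show("strap face",(abs(y)<.035)&(z>.13)&(z<.18)&(l<.25))
    show("wall rim",(abs(y)<.06)&(z>.112)&(z<.128)&(l<.25))
    show("wall face",(abs(y)<.06)&(z>.08)&(z<.11)&(l<.25))
    show("stop",(abs(y)<.055)&(z>.088)&(z<.105)&(l<.05))
    show("chan",(abs(y)<.1)&(abs(z-.08)<.006)&(l<.13))
    B=(abs(y)<.035)&(z>.18)&(z<.196)&(l<.25)&(p["pixels"][...,2].astype(int)-p["pixels"][...,0]>40);show("wood",B)
    for o_ in spot(p,"stop_top")[:1]: print(o_)
```

```text
scene lip 1106 [[-0.569, -0.14, 0.29], [-0.546, -0.122, 0.291], [-0.339, -0.073, 0.298], [0.24, 0.069, 0.304], [0.249, 0.141, 0.306]]
scene lipL 51 [[0.2, 0.081, 0.29], [0.202, 0.089, 0.291], [0.203, 0.118, 0.298], [0.205, 0.141, 0.302], [0.218, 0.15, 0.305]]
scene lipR 463 [[-0.57, -0.145, 0.29], [-0.555, -0.125, 0.292], [-0.416, -0.109, 0.298], [0.203, -0.085, 0.304], [0.213, -0.081, 0.306]]
scene strap/bar top 115 [[0.171, -0.011, 0.183], [0.174, -0.006, 0.185], [0.204, 0.003, 0.188], [0.231, 0.012, 0.192], [0.238, 0.017, 0.195]]
scene strap face 68 [[0.168, -0.017, 0.132], [0.171, -0.013, 0.137], [0.172, -0.002, 0.162], [0.192, 0.015, 0.176], [0.232, 0.019, 0.179]]
scene wall rim 154 [[0.166, -0.052, 0.112], [0.168, -0.05, 0.114], [0.176, 0.006, 0.12], [0.235, 0.056, 0.125], [0.248, 0.06, 0.127]]
scene wall face 463 [[-0.005, -0.054, 0.08], [-0.003, -0.05, 0.082], [0.2, -0.008, 0.087], [0.24, 0.054, 0.103], [0.249, 0.057, 0.11]]
scene stop 68 [[-0.005, -0.055, 0.088], [-0.004, -0.042, 0.09], [-0.002, -0.001, 0.095], [0.001, 0.04, 0.1], [0.003, 0.051, 0.101]]
scene chan 517 [[-0.5
[... 932 characters left out ...]
6, 0.18]]
top wall rim 114 [[-0.414, -0.051, 0.113], [0.167, -0.049, 0.115], [0.171, 0.01, 0.12], [0.22, 0.057, 0.125], [0.233, 0.059, 0.126]]
top wall face 331 [[-0.462, -0.057, 0.08], [-0.002, -0.036, 0.081], [0.168, -0.003, 0.087], [0.23, 0.045, 0.101], [0.24, 0.057, 0.109]]
top stop 85 [[-0.462, -0.052, 0.088], [-0.414, -0.039, 0.091], [-0.0, 0.01, 0.095], [0.003, 0.041, 0.101], [0.004, 0.051, 0.104]]
top chan 528 [[-0.451, -0.078, 0.074], [-0.015, -0.075, 0.076], [0.049, 0.024, 0.079], [0.112, 0.078, 0.084], [0.128, 0.082, 0.086]]
top wood 83 [[0.178, -0.006, 0.182], [0.182, -0.003, 0.183], [0.199, 0.004, 0.187], [0.215, 0.011, 0.19], [0.219, 0.014, 0.193]]
(0.62, array([266.5, 263.2]))
```

```bash
cat >> h.py <<'E'
from scipy.spatial.transform import Rotation as Ro
A=np.radians(-9.9);U=np.array([np.cos(A),np.sin(A)]);W=np.array([-U[1],U[0]]);O=np.array([.448,-.028])
def lane(P): d=np.asarray(P)[:2]-O; return np.round([d@U,d@W,P[2]],4)
def world(l,y,z): return np.r_[O+l*U+y*W,z]
def go(tgt,yaw):
    s=readout.get_state(); R=Ro.from_euler("xyz",s["eef_rot"]); d=R.inv().apply(tgt-s["tcp_pos"])
    dy=(yaw-s["eef_rot"][2]+np.pi/2)%np.pi-np.pi/2
    print("lane now",lane(s["tcp_pos"]),"xyz",np.round(d,4),"spin",round(-dy/(np.pi/2),4),"t",s["time_s"],"F",np.round(s["contact_force"],1),"open",round(s["opening"],4))
E
python3 -c "
from h import *
go(world(.10,.003,.238),A+np.pi)"
```

```text
lane now [-0.3782  0.4963  0.2376] xyz [-5.355e-01 -4.304e-01 -3.000e-04] spin -0.0789 t 1.9 F [-0.2 -0.1  0.5] open 0.0932
```

apply_moves(
  hand=[0.7,0.7,0.7,0.7,0.7,0.7,0.7,0.7,0.7,0.7,0.7,0.7,0.7,0.7],
  xyz=[
    [-0.5355,-0.4304,0],
    [-0.5355,-0.4304,0],
    [-0.5355,-0.4304,0],
    [-0.5355,-0.4304,0],
    [-0.5355,-0.4304,0],
    [-0.5355,-0.4304,0],
    [-0.5355,-0.4304,0],
    [-0.5355,-0.4304,0],
    [-0.5355,-0.4304,0],
    [-0.5355,-0.4304,0],
    [-0.5355,-0.4304,0],
    [-0.5355,-0.4304,0],
    [-0.5355,-0.4304,0],
    [-0.5355,-0.4304,0],
  ],
  spin=[-0.079,-0.079,-0.079,-0.079,-0.079,-0.079,-0.079,-0.079,-0.079,-0.079,-0.079,-0.079,-0.079,-0.079],
  grip_force=10,
)

```text
time_s: 3.65
tcp_pos: [0.5466, -0.0412, 0.2378]
eef_rot: [3.141, -0.0, 2.97]
contact_force: [0.1, 0.7, -0.7]
opening: 0.065
grasp_force: 0.0
```

```bash
python3 -c "
from h import *
go(world(.155,.003,.162),A+np.pi)"
```

```text
lane now [0.0994 0.004  0.2378] xyz [-0.0557 -0.001   0.0758] spin 0.0009 t 3.65 F [ 0.1  0.7 -0.7] open 0.065
```

apply_moves(
  hand=[0.7,0.7,0.7,0.7,0.7,0.7,0.7,0.7],
  xyz=[
    [0,0,0.04],
    [0,-0.001,0.076],
    [-0.02,-0.001,0.076],
    [-0.04,-0.001,0.076],
    [-0.056,-0.001,0.076],
    [-0.058,-0.001,0.076],
    [-0.061,-0.001,0.076],
    [-0.061,-0.001,0.076],
  ],
  spin=[0,0,0,0,0,0,0,0],
)

```text
time_s: 4.65
tcp_pos: [0.6066, -0.0534, 0.1618]
eef_rot: [-3.142, -0.0, 2.969]
contact_force: [0.2, -0.4, -0.0]
opening: 0.0651
grasp_force: 0.0
```

```bash
python3 -c "
from h import *
go(world(.165,.003,.162),A+np.pi)
p=imaging.read_camera('scene');q=imaging.read_camera('top')
a=cv2.resize(p['pixels'][150:250,230:330],None,fx=4,fy=4,interpolation=2);b=cv2.resize(q['pixels'][150:250,220:320],None,fx=4,fy=4,interpolation=2)
cv2.imwrite('pics/near.png',np.hstack([a,b]))"
```

```text
lane now [0.1607 0.0022 0.1618] xyz [-0.0043  0.0008 -0.0002] spin 0.0003 t 4.65 F [ 0.2 -0.4 -0. ] open 0.0651
```

View pics/near.png

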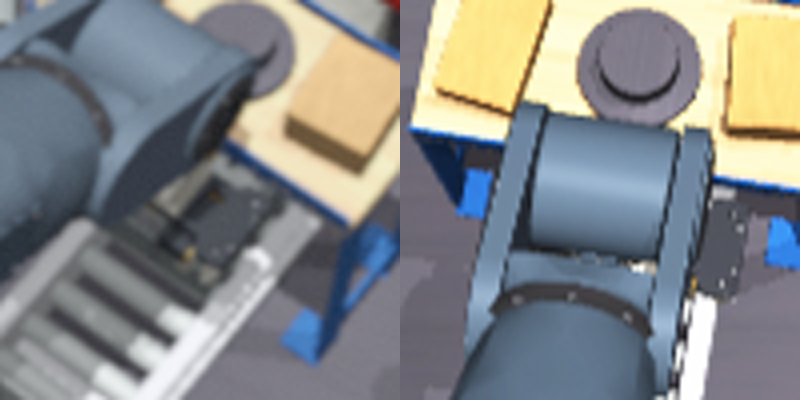

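The view shows the dark gripper body, square to the lane, just short of the shelf edge (scene px ~285,203). The wrist is above the stock and there is no contact force. I'll creep further in.

apply_moves(
  hand=[0.7,0.7,0.7,0.7],
  xyz=[
    [-0.001,0.001,0],
    [-0.002,0.001,0],
    [-0.003,0.001,0],
    [-0.0035,0.001,0],
  ],
  spin=[0,0,0,0],
)

```text
time_s: 5.25
tcp_pos: [0.6106, -0.0534, 0.1616]
eef_rot: [-3.142, -0.0, 2.969]
contact_force: [-0.6, -0.3, -0.3]
opening: 0.0649
grasp_force: 0.0
```

apply_moves(
  hand=[0.7,0.7,0.7],
  xyz=[
    [-0.0005,0,0],
    [-0.001,0,0],
    [-0.001,0,0],
  ],
  spin=[0,0,0],
)

```text
time_s: 5.62
tcp_pos: [0.6116, -0.0535, 0.1616]
eef_rot: [-3.142, -0.0, 2.969]
contact_force: [-0.8, 0.6, -0.3]
opening: 0.0653
grasp_force: 0.0
```

apply_moves(
  hand=[0.2,0.2,0.2,0.2,0.2,0.2],
  xyz=[
    [0,0,0],
    [0,0,0],
    [0,0,0],
    [0,0,0],
    [0,0,0],
    [0,0,0],
  ],
  spin=[0,0,0,0,0,0],
  grip_force=15,
)

```text
time_s: 6.38
tcp_pos: [0.6116, -0.0534, 0.1616]
eef_rot: [3.141, -0.0, 2.969]
contact_force: [0.6, 1.2, 0.5]
opening: 0.0335
grasp_force: 15.0
```

apply_moves(
  hand=[0.2,0.2,0.2,0.2,0.2,0.2,0.2,0.2,0.2,0.2,0.2,0.2,0.2,0.2,0.2,0.2],
  xyz=[
    [0.002,0,0],
    [0.006,0,0],
    [0.012,0,0],
    [0.02,0,0],
    [0.03,0,0],
    [0.04,0,0],
    [0.05,0,0],
    [0.06,0,0],
    [0.07,0,0],
    [0.08,0,0],
    [0.09,0,0],
    [0.1,0,0],
    [0.108,0,0],
    [0.114,0,0],
    [0.118,0,0],
    [0.12,0,0],
  ],
  spin=[0,0,0,0,0,0,0,0,0,0,0,0,0,0,0,0],
)

```text
time_s: 8.38
tcp_pos: [0.4932, -0.0329, 0.1617]
eef_rot: [-3.142, 0.0, 2.969]
contact_force: [0.6, -1.1, -3.2]
opening: 0.0318
grasp_force: 28.0
```

```bash
cat >> h.py <<'E'
def tote(p):
    X=allpts(p); d=X[...,:2]-O; l,y,z=d@U,d@W,X[...,2]
    c=p["pixels"].astype(int); m=(abs(y)<.04)&(z>.178)&(z<.2)&(l>-.05)&(l<.3)&(c[...,2]-c[...,0]>40)
    q=np.c_[l[m],y[m],z[m]]; print("wood",len(q),np.round(np.percentile(q,[2,50,98],0),3).tolist() if len(q) else "")
    if len(q)>5: print("bar slope",np.round(np.polyfit(q[:,0],q[:,1],1)[0],3))
E
python3 -c "
from h import *
go(world(.05,.003,.24),A+np.pi)
p=imaging.read_camera('scene');tote(p);q=imaging.read_camera('top');tote(q)"
```

```text
lane now [0.0454 0.003  0.1617] xyz [-0.0046  0.     -0.0783] spin 0.0 t 8.375 F [ 0.6 -1.1 -3.2] open 0.0318
wood 88 [[0.126, -0.006, 0.181], [0.18, -0.001, 0.187], [0.206, 0.012, 0.193]]
bar slope 0.136
wood 183 [[0.123, -0.005, 0.181], [0.165, 0.005, 0.186], [0.207, 0.015, 0.192]]
bar slope 0.032
```

apply_moves(
  hand=[0.8,0.8,0.8,0.8,0.8,0.8,0.8,0.8,0.8],
  xyz=[
    [0,0,0],
    [0,0,0],
    [0,0,0],
    [0,0,0],
    [0,0,-0.04],
    [0,0,-0.08],
    [0,0,-0.08],
    [0,0,-0.08],
    [0,0,-0.08],
  ],
  spin=[0,0,0,0,0,0,0,0,0],
)

```text
time_s: 9.6
tcp_pos: [0.4928, -0.0328, 0.2405]
eef_rot: [-3.142, -0.002, 2.969]
contact_force: [-0.1, 0.2, -1.1]
opening: 0.0741
grasp_force: 0.0
```

```bash
python3 -c "
from h import *
p=imaging.read_camera('scene');tote(p);q=imaging.read_camera('top');tote(q)
for p in (p,q):
  print(spot(p,'tote_grip')[:3])
go(world(.125,.003,.178),A+np.pi)"
```

```text
wood 130 [[0.131, -0.006, 0.179], [0.169, 0.002, 0.188], [0.205, 0.013, 0.193]]
bar slope 0.04
wood 157 [[0.137, -0.005, 0.18], [0.174, 0.004, 0.186], [0.209, 0.015, 0.194]]
bar slope 0.029
[(0.87, array([262., 211.])), (0.87, array([417.8, 284.6])), (0.66, array([224.5, 135.5]))]
[(0.67, array([274.6, 221.6])), (0.64, array([444.2, 216.1])), (0.55, array([188.4, 152.3]))]
lane now [0.0454 0.003  0.2411] xyz [-0.0797  0.      0.063 ] spin 0.0001 t 9.8 F [ 0.2 -1.4 -0.1] open 0.0742
```

apply_moves(
  hand=[0.7,0.7,0.7,0.7,0.7,0.7,0.7,0.3,0.2,0.1,0.1,0.1,0.1],
  xyz=[
    [-0.04,0,0],
    [-0.08,0.001,0],
    [-0.086,0.001,0],
    [-0.086,0.001,0],
    [-0.086,0.001,0.04],
    [-0.086,0.001,0.063],
    [-0.086,0.001,0.063],
    [-0.086,0.001,0.063],
    [-0.086,0.001,0.063],
    [-0.086,0.001,0.063],
    [-0.086,0.001,0.063],
    [-0.086,0.001,0.063],
    [-0.086,0.001,0.063],
  ],
  spin=[0,0,0,0,0,0,0,0,0,0,0,0,0],
  grip_force=10,
)

```text
time_s: 11.42
tcp_pos: [0.5783, -0.0467, 0.1787]
eef_rot: [3.142, 0.0, 2.969]
contact_force: [0.2, -0.9, 0.6]
opening: 0.0199
grasp_force: 9.9
```

apply_moves(
  hand=[0.1,0.1,0.1,0.1,0.1,0.1,0.1,0.1],
  xyz=[
    [0.005,0,0],
    [0.013,0,0],
    [0.022,0,0],
    [0.03,0,0],
    [0.036,0,0],
    [0.039,0,0],
    [0.04,0,0],
    [0.04,0,0],
  ],
  spin=[0,0,0,0,0,0,0,0],
)

```text
time_s: 12.42
tcp_pos: [0.5388, -0.0398, 0.1787]
eef_rot: [-3.142, -0.0, 2.969]
contact_force: [-0.1, -0.6, 2.6]
opening: 0.0202
grasp_force: 9.9
```

apply_moves(
  hand=[0.1,0.1,0.1,0.1],
  xyz=[
    [0.002,0,0],
    [0.003,0,0],
    [0.004,0,0],
    [0.004,0,0],
  ],
  spin=[0,0,0,0],
)

```text
time_s: 12.92
tcp_pos: [0.5348, -0.0391, 0.1787]
eef_rot: [-3.142, -0.0, 2.969]
contact_force: [0.3, -1.1, 2.6]
opening: 0.0198
grasp_force: 9.9
```

```bash
python3 -c "
from h import *
p=imaging.read_camera('scene');tote(p);q=imaging.read_camera('top');tote(q)
go(world(.085,.003,.178),A+np.pi)
cv2.imwrite('pics/stop.png',np.hstack([cv2.resize(x['pixels'][180:280,220:320],None,fx=4,fy=4,interpolation=2) for x in (p,q)]))"
```

```text
wood 95 [[0.017, -0.008, 0.179], [0.044, -0.002, 0.188], [0.158, 0.008, 0.194]]
bar slope -0.004
wood 1 [[0.064, 0.003, 0.191], [0.064, 0.003, 0.191], [0.064, 0.003, 0.191]]
lane now [0.0874 0.004  0.1787] xyz [ 0.0024 -0.001   0.0007] spin 0.0 t 13.025 F [-0.3 -2.   3.3] open 0.0199
```

View pics/stop.png

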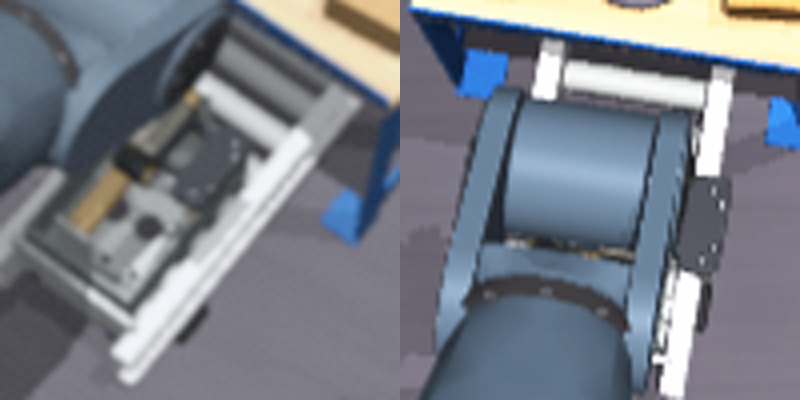

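The tote is still a few mm short of the stop (near wall at scene px ~235,247), with the plate in it. I'll creep until the force shows contact.

apply_moves(
  hand=[0.1,0.1,0.1,0.1],
  xyz=[
    [0.001,0,0],
    [0.002,0,0],
    [0.003,0,0],
    [0.003,0,0],
  ],
  spin=[0,0,0,0],
)

```text
time_s: 13.52
tcp_pos: [0.5325, -0.0389, 0.1789]
eef_rot: [-3.141, 0.002, 2.969]
contact_force: [4.5, -4.0, 1.7]
opening: 0.0199
grasp_force: 10.0
```

apply_moves(
  hand=[0.1,0.1,0.1,0.1],
  xyz=[
    [0.001,0,0],
    [0.002,0,0],
    [0.002,0,0],
    [0.002,0,0],
  ],
  spin=[0,0,0,0],
)

```text
time_s: 14.02
tcp_pos: [0.5313, -0.039, 0.1793]
eef_rot: [-3.141, 0.004, 2.969]
contact_force: [6.4, -5.7, 1.8]
opening: 0.0199
grasp_force: 10.0
```

apply_moves(
  hand=[0.5,0.5,0.5,0.5,0.5],
  xyz=[
    [0,0,0],
    [0,0,0],
    [0,0,0],
    [0,0,0],
    [0,0,0],
  ],
  spin=[0,0,0,0,0],
)

```text
time_s: 14.65
tcp_pos: [0.5299, -0.0382, 0.1786]
eef_rot: [3.142, -0.0, 2.969]
contact_force: [0.0, -0.8, -0.0]
opening: 0.0465
grasp_force: 0.0
```

```bash
python3 -c "
from h import *
p=imaging.read_camera('scene');tote(p)
X=allpts(p);d=X[...,:2]-O;l,y,z=d@U,d@W,X[...,2]
for n,m in (('rim',(z>.113)&(z<.127)&(abs(y)<.07)&(l<.25)&(l>-.05)),('strap/bar',(z>.18)&(z<.196)&(abs(y)<.03)&(l>-.05)&(l<.25))):
  print(n,np.round(np.percentile(np.c_[l[m],y[m],z[m]],[1,5,50,95,99],0),3).tolist())
go(world(.085,.003,.178),A+np.pi)"
```

```text
wood 106 [[0.014, -0.008, 0.181], [0.044, -0.001, 0.188], [0.157, 0.007, 0.193]]
bar slope -0.018
rim [[0.001, -0.054, 0.114], [0.002, -0.053, 0.115], [0.016, -0.013, 0.12], [0.127, 0.057, 0.125], [0.169, 0.058, 0.126]]
strap/bar [[0.006, -0.014, 0.181], [0.007, -0.009, 0.182], [0.041, -0.001, 0.188], [0.164, 0.011, 0.193], [0.167, 0.016, 0.195]]
lane now [0.0825 0.004  0.1786] xyz [-0.0025 -0.001   0.0006] spin 0.0001 t 14.7 F [ 0.7 -0.3  0.3] open 0.0469
```

apply_moves(
  hand=[0.5,0.5,0.1,0.1,0.1,0.1,0.1,0.1],
  xyz=[
    [-0.0025,-0.002,0],
    [-0.0025,-0.002,0],
    [-0.0025,-0.002,0],
    [-0.0025,-0.002,0],
    [-0.0025,-0.002,0],
    [-0.0025,-0.002,0],
    [-0.0025,-0.002,0],
    [-0.0025,-0.002,0],
  ],
  spin=[0,0,0,0,0,0,0,0],
  grip_force=50,
)

```text
time_s: 15.7
tcp_pos: [0.532, -0.0406, 0.1786]
eef_rot: [3.141, -0.0, 2.969]
contact_force: [0.8, 2.7, 0.2]
opening: 0.0196
grasp_force: 50.0
```

apply_moves(
  hand=[0.1,0.1,0.1,0.1,0.1,0.1,0.1,0.1,0.1,0.1,0.1,0.1],
  xyz=[
    [0,0,-0.003],
    [0,0,-0.008],
    [0,0,-0.016],
    [0,0,-0.026],
    [0,0,-0.036],
    [0,0,-0.048],
    [0,0,-0.06],
    [0,0,-0.07],
    [0,0,-0.076],
    [0,0,-0.08],
    [0,0,-0.08],
    [0,0,-0.08],
  ],
  spin=[0,0,0,0,0,0,0,0,0,0,0,0],
)

```text
time_s: 17.2
tcp_pos: [0.5319, -0.0406, 0.2583]
eef_rot: [3.142, -0.001, 2.969]
contact_force: [-0.0, 0.7, -7.0]
opening: 0.0194
grasp_force: 50.0
```

```bash
python3 -c "
from h import *
p=imaging.read_camera('scene')
cv2.imwrite('pics/lift.png',cv2.resize(p['pixels'][120:300,130:340],None,fx=3,fy=3,interpolation=2))
go(np.array([.414,.302,.25]),np.radians(-2.7))"
```

```text
lane now [0.0849 0.002  0.2583] xyz [0.1751 0.3173 0.0084] spin -0.08 t 17.25 F [ 0.3  0.9 -6.5] open 0.0197
```

View pics/lift.png

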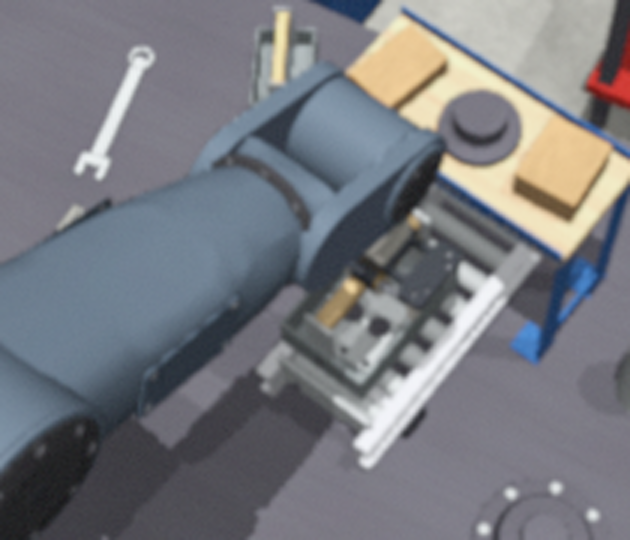

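The tote is lifted level (image centre ~350,330 in the crop), with the plate in it and a load of about 7 N. Next I carry it to the mat.

apply_moves(
  hand=[0.1,0.1,0.1,0.1,0.1,0.1,0.1,0.1,0.1,0.1,0.1,0.1,0.1,0.1,0.1,0.1],
  xyz=[
    [0.004,0.007,0],
    [0.012,0.022,0],
    [0.025,0.045,0],
    [0.04,0.072,0],
    [0.055,0.1,0],
    [0.07,0.127,0],
    [0.085,0.154,0],
    [0.1,0.181,0],
    [0.115,0.208,0],
    [0.13,0.236,0],
    [0.145,0.263,0],
    [0.158,0.286,0],
    [0.168,0.304,0],
    [0.173,0.314,0],
    [0.175,0.317,0],
    [0.175,0.317,0],
  ],
  spin=[0,-0.01,-0.02,-0.03,-0.04,-0.05,-0.06,-0.07,-0.08,-0.08,-0.08,-0.08,-0.08,-0.08,-0.08,-0.08],
)

```text
time_s: 19.25
tcp_pos: [0.4141, 0.3015, 0.2586]
eef_rot: [-3.141, -0.0, 3.095]
contact_force: [1.1, 0.2, -5.5]
opening: 0.0193
grasp_force: 50.0
```

```bash
python3 -c "
from h import *
go(np.array([.414,.302,.119]),np.radians(-2.7))"
```

```text
lane now [-0.0901  0.3188  0.2586] xyz [1.000e-04 5.000e-04 1.396e-01] spin 0.0002 t 19.25 F [ 1.1  0.2 -5.5] open 0.0193
```

apply_moves(
  hand=[0.1,0.1,0.1,0.1,0.1,0.1,0.1,0.1,0.1,0.1,0.1,0.1],
  xyz=[
    [0,0,0.01],
    [0,0,0.03],
    [0,0,0.05],
    [0,0,0.07],
    [0,0,0.09],
    [0,0,0.11],
    [0,0,0.122],
    [0,0,0.129],
    [0,0,0.133],
    [0,0,0.136],
    [0,0,0.138],
    [0,0,0.138],
  ],
  spin=[0,0,0,0,0,0,0,0,0,0,0,0],
)

```text
time_s: 20.75
tcp_pos: [0.4142, 0.3017, 0.1207]
eef_rot: [3.141, 0.0, 3.095]
contact_force: [-1.0, 0.6, -5.5]
opening: 0.0198
grasp_force: 50.0
```

apply_moves(
  hand=[0.1,0.1,0.1,0.1],
  xyz=[
    [0,0,0.001],
    [0,0,0.002],
    [0,0,0.002],
    [0,0,0.002],
  ],
  spin=[0,0,0,0],
)

```text
time_s: 21.25
tcp_pos: [0.4142, 0.3017, 0.1187]
eef_rot: [3.142, 0.0, 3.095]
contact_force: [0.5, 0.5, -5.7]
opening: 0.0198
grasp_force: 50.0
```

apply_moves(
  hand=[0.1,0.1,0.1],
  xyz=[
    [0,0,0.0005],
    [0,0,0.001],
    [0,0,0.001],
  ],
  spin=[0,0,0],
)

```text
time_s: 21.62
tcp_pos: [0.4143, 0.3022, 0.1184]
eef_rot: [3.141, 0.001, 3.095]
contact_force: [-2.9, 2.8, 6.5]
opening: 0.0201
grasp_force: 50.0
```

Contact with the mat. I'll release and go up, without opening so wide that the fingers reach the straps.

apply_moves(
  hand=[0.6,0.6,0.6,0.6,0.6,0.6,0.6,0.6,0.6,0.6,0.6,0.6,0.6],
  xyz=[
    [0,0,0],
    [0,0,0],
    [0,0,0],
    [0,0,0],
    [0,0,-0.03],
    [0,0,-0.08],
    [0,0,-0.13],
    [0.1,0,-0.17],
    [0.1,0,-0.17],
    [0.1,0,-0.17],
    [0.1,0,-0.17],
    [0.1,0,-0.17],
    [0.1,0,-0.17],
  ],
  spin=[0,0,0,0,0,0,0,0,0,0,0,0,0],
  grip_force=10,
)

```text
time_s: 23.25
tcp_pos: [0.3148, 0.3063, 0.2871]
eef_rot: [-3.141, -0.001, 3.094]
contact_force: [-0.2, 0.1, 0.5]
opening: 0.0554
grasp_force: 0.0
```

```bash
python3 -c "
from h import *
p=imaging.read_camera('scene')
cv2.imwrite('pics/end.png',cv2.resize(p['pixels'][130:330,80:340],None,fx=3,fy=3,interpolation=2))
X=allpts(p);x,y,z=X[...,0],X[...,1],X[...,2];c=p['pixels'].astype(int)
near=(abs(x-.414)<.13)&(abs(y-.302)<.1)
m=near&(z>.112)&(z<.138);print('bar',rect(X[m][:,:2]),np.round(X[m].mean(0),3),m.sum())
m=near&(z>.052)&(z<.07);print('rim',rect(X[m][:,:2]))
print(readout.get_state()['contact_force'],readout.get_state()['tcp_pos'])"
```

```text
bar (array([0.416, 0.299]), array([0.034, 0.166]), 87.9) [0.414 0.297 0.126] 346
rim (array([0.416, 0.3  ]), array([0.116, 0.174]), 87.6)
[ 0.00498847 -0.24123373 -0.09559372] [0.31468533 0.30624769 0.28715809]
```

View pics/end.png

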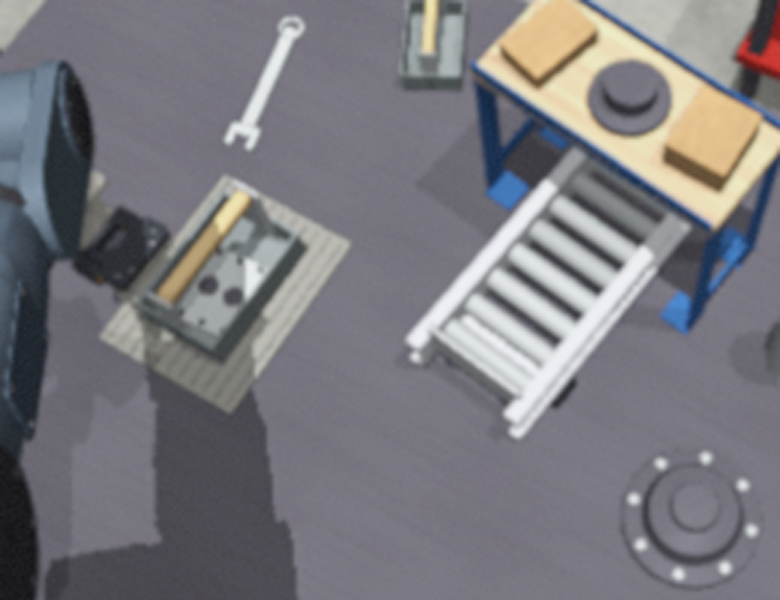

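The tote stands upright in the middle of the mat (crop px ~222,268), aligned with it and with the plate inside. The gripper is clear of it, and the wrench and end cover are untouched.

```bash
python3 -c "
from bench import ctrl
print(ctrl.job_done())"
```

```text
the job is handed in; nothing more can be done
None
```

I drew the tote against the end stop, lifted it level by its handle and set it upright on the mat, within about 5 mm of centre with the valve plate in it, then let go and handed the job in at about 23 s; the hand-in returned no verdict.

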